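Square a taped board into the corner of a fence

TASK

Push the blue-taped board along the bench top into the inside corner of the dark wooden squaring fence, so that one long edge lies flush against the long fence and one end is fully home against the short stop. Only push it with the fingers, never pick it up or tip it; leave it lying flat in the corner, and leave the white-faced board, the tape roll, the glue bottle and the spray can where they are.

Things in the scene. Friction and masses are not known exactly. Their poses are not given: they have to be found in the camera images.
- blue_board: the board to push: loose pine board, top covered in blue tape, 90 mm (its x) by 120 mm (its y, the long way) by 18 mm thick, lying flat, about 0.12 kg. Origin at the centre of its underside, z up. It starts with its y axis within 0.4 rad of the fence's, on the robot's side of the long fence and short of the stop.
- fence: dark wooden L-shaped fence screwed to the bench, 30 mm high, bars 30 mm thick. Origin at the inside corner, bench level. Long fence: inner face at x = 0, from y = 0 to -450 mm, its wood on the +x side (away from the robot). Short stop: inner face at y = 0, from x = 0 to -80 mm, its wood on the +y side. A board fully home has its centre at x = -45, y = -60 mm here, its y axis along the long fence.
- white_board: the other board, to be left alone: same pine board, 90 x 120 x 18 mm, with a white paper face. Origin at the centre of its underside. It and the blue board stand in either order, one to the left and one to the right.
- tape_roll: roll of blue tape lying flat, outer diameter 100 mm, hole 76 mm, 30 mm high; loose. Origin at the centre of its underside.
- glue_bottle: yellow glue bottle with an orange cap, standing, 60 mm diameter, 170 mm tall; loose. Origin at the centre of its underside.
- spray_can: blue spray can with a black cap, standing, 54 mm diameter, 160 mm tall; loose. Origin at the centre of its underside.
Mind the look-alikes: they are no part of the job. What is shaped like the blue_board but purple or red is not meant.

How it is judged:
By the outcome, as a careful person would: the job done as asked, in the order asked, and still so for the second after the job is handed in, with the robot touching nothing.
It also fails if it takes over 58 s, if anything falls off the work surface, if the arm or the gripper's body presses on something with over 40 N, if the wrist force passes 120 N, or if a joint passes its speed limit or range.

ROBOT

A 7-joint arm with a two-finger parallel gripper is mounted at the origin on the work surface. World frame = base frame: x ahead of the robot, y to its left, z up, the work surface at z = 0. Lengths are in m, angles in rad, forces in N, time in s.
With the tool pointing down it reaches from about 0.4 to 0.875 m from the base axis. Payload 19.3 kg.
Tool frame: the origin (TCP) lies at the very end of the fingers, on their centre line; the grasp point (between the pads) lies bot.grip_point_offset behind it (bot.grip_point_offset is the distance from the TCP to the grasp point, in m); z points along the fingers, y is the line along which they close (so a half turn about z gives the same grasp; the last joint's range is limited). The gripper opens to 85 mm and grips with 20 to 120 N. Pads are 22 mm wide; open, the fingers measure 114 mm over their backs; the gripper's body (76 mm by 85 mm) begins 54 mm behind the grasp point. The pads swing forward as they close: fully open they stand 13 mm farther back than shut.
Start: joints at [-1.191, 0.521, -0.036, 1.599, 0.021, 1.021, -0.113], TCP at [0.272, 0.563, 0.231] pointing down, gripper open.
Joint ranges: [-2.91, 2.91], [-0.3, 2.13], [-1.5, 1.42], [0.17, 2.43], [-1.26, 4.41], [0.16, 1.93], [-2.52, 2.52]. Speed limits (rad/s): [1.89, 1.89, 2.39, 2.39, 3.01, 3.01, 3.01].

INTERFACE

Orientations are given as a unit quaternion [x, y, z, w].
In Python, from cell import sensors, get_image, camera_info, order, models, bot gives the robot as it stands.
- The arm moves only by the tool servo_tool, never from a script. Its argument "increments" is a list of rows, each an object with "travel": the shift along the world's x, y, z in cm, a list of three; "angular": the turn, a rotation vector about the world's x, y, z in rad, a list of three. In form: [{"travel": [dx, dy, dz], "angular": [rx, ry, rz]}, ...]. A call has 1 to 5 rows; each row is the pose to reach, as a shift and turn from the pose commanded when the call began; what a row does not reach only later rows make up. A row lasts 1/10 s, in which the tool goes at most 50 mm and 8.59 degrees, less where a joint would pass 70% of its speed; a pose out of reach is approached as far as the arm can. A call with a gripper value outside its range is refused whole. "gripper" is the closure, from 0 (fully open) to 1 (shut), set as the call begins (left out, the last holds). The fingers move at their own pace and stop on an object; "force" is the grip in N (left out, the last holds). Time passes only in rows, so rows that repeat a pose let the fingers close. It gives the time, the measured TCP pose, the force, the opening and the grip force at its end, in the units of the state.
- sensors.observe(): the state, without advancing time (a new reading comes with each control period).
- get_image(name): name is "scene" or "top"; returns (picture, depth): 400x640x3 uint8, blue, green, red; 400x640 float32, m along the optical axis (not along the pixel's ray), 0 where there is no reading.
- camera_info(name): a dict with "fx", "fy", "cx", "cy" (pixels), "pose" (4x4, takes a point from camera to world coordinates). Camera axes: x right, y down, z forward; pixel columns grow to the right and rows downward; lengths in m; the calibration is good to about 2 mm. A picture is of the moment at which its call begins. camera_info takes no time and is no camera call.
- order.sign_off(): hands the job in; it is judged then, once.
Trained networks look in the newest picture that a camera, given by its name, has taken for a name from the list of things; names that differ only in an ending like _2 or _b are one class to them, and where a whole thing is asked for, a point or a joint stands for the part that bears it (a point fixed in the world has none). Each returns a list of dicts, best first, with "confidence" (0 to 1); they miss things now and then, are a little off and sometimes report something else, mostly with a low value. They report only what shows in the picture. A call takes as long as a camera call. They do not tell look-alikes from the thing itself.
- models.spot_in(camera, name): "centre" ([column, row] in pixels, amid what is visible of it).
The state is a dict: "t": time; "joint_positions": joint angles; "joint_vel": joint speeds; "joint_torque": joint torques, N m; "ee_pos": TCP position; "tool_rot": TCP orientation; "contact_force": force on the tool from outside, world axes, zero at the start; "ft_torque": the same for the moment, N m; "opening": finger opening in m; "grasp_force": force on a finger pad.
Only numpy, scipy, OpenCV 4.12 (cv2) and the standard library are available. Lean on these libraries where they do the work, as an engineer would, in place of code of your own. Each camera call takes 0.05 s, during which the arm holds its last target. There are 200 camera calls.

## Working session

There is one attempt and no reset: what is moved stays moved. The work goes in short steps, Python scripts to look and compute and a tool call to move; the robot and the scene stay as the last step left them, time stands still between calls to the robot, and variables do not carry over. Pictures are saved under pics/ and viewed, at most 10 in all, crops included, and the job is handed in when it is done.

Besides the shell and the picture viewer there is one more tool, called after "Request:" as name(argument=value, ...), one argument or row to a line, values as JSON. servo_tool: Moves the arm, as the interface text tells. Its arguments: {"type":"object","properties":{"increments":{"type":"array"},"gripper":{"type":"number"},"force":{"type":"number"}},"required":["increments"]}

```bash
mkdir -p pics
python3 - <<'E'
from cell import *
import cv2,numpy as np
for n in("top","scene"):
    im,d=get_image(n);cv2.imwrite(f"pics/{n}0.png",im);np.save(f"pics/{n}0.npy",d)
    c=camera_info(n);print(n,c["fx"],c["cx"],c["cy"],np.round(c["pose"],3).tolist())
s=sensors.observe();print(s["t"],s["ee_pos"],s["tool_rot"],s["opening"],bot.grip_point_offset)
E
```

```text
top 399.35015745848443 321.69852194324665 206.98473235520723 [[-0.011, -0.986, 0.164, 0.324], [-1.0, 0.006, -0.028, 0.031], [0.027, -0.165, -0.986, 1.121], [0.0, 0.0, 0.0, 1.0]]
scene 412.9371810817087 315.06941662354984 201.86201821679677 [[0.378, 0.509, -0.773, 1.504], [0.926, -0.224, 0.305, -0.398], [-0.018, -0.831, -0.556, 0.765], [0.0, 0.0, 0.0, 1.0]]
0.1 [0.27163275 0.56254475 0.23078148] [ 2.23024102e-01  9.74812789e-01 -5.17244631e-04 -9.44463628e-05] 0.08552187217393707 0.0187
```

View pics/top0.png

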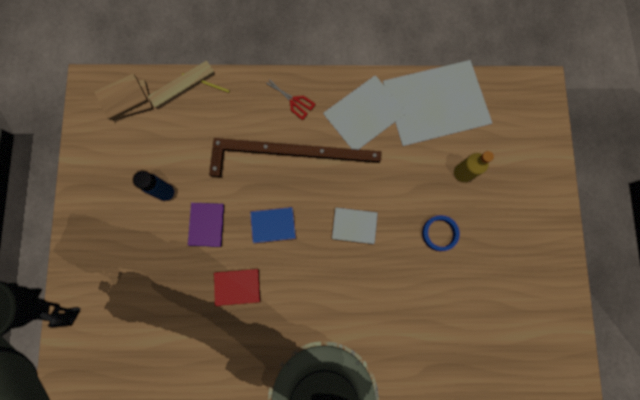

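View pics/scene0.png

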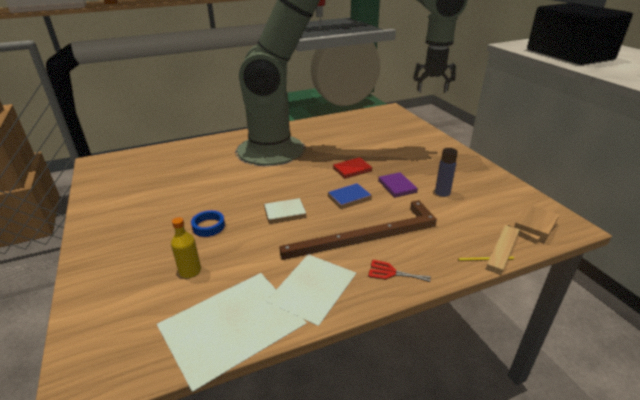

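The top view shows the blue board at (273,225), the fence's inside corner near (223,151), purple at (206,225), red at (237,287), white at (355,226) and the can at (153,186). I'll measure the blue board and the fence next.

```bash
cat > h.py <<'E'
from cell import *
import cv2,numpy as np
def cast(uv,z,n="top"):
    c=camera_info(n);P=np.array(c["pose"]);uv=np.atleast_2d(uv)
    r=np.c_[(uv[:,0]-c["cx"])/c["fx"],(uv[:,1]-c["cy"])/c["fy"],np.ones(len(uv))]@P[:3,:3].T
    return P[:3,3]+r*((z-P[2,3])/r[:,2])[:,None]
def comp(m,lo):
    k,l,s,c=cv2.connectedComponentsWithStats(m.astype(np.uint8))
    return [l==i for i in range(1,k) if s[i,4]>lo]
def blue(im):
    h=cv2.cvtColor(im,cv2.COLOR_BGR2HSV)
    m=(abs(h[...,0].astype(int)-111)<10)&(h[...,1]>130)&(h[...,2]>80)
    return m
def rect(mask,z):
    v,u=np.nonzero(mask);p=cast(np.c_[u,v],z)[:,:2]
    return cv2.minAreaRect((p*1000).astype(np.float32)),p.mean(0)
def fence(im):
    h=cv2.cvtColor(im,cv2.COLOR_BGR2HSV)
    m=(h[...,2]<90)&(h[...,1]>100)&((h[...,0]<14)|(h[...,0]>172))
    r=np.zeros_like(m);r[125:185,200:395]=1
    return m&r
E
python3 - <<'E'
from h import *
im=cv2.imread("pics/top0.png");d=np.load("pics/top0.npy")
h=cv2.cvtColor(im,cv2.COLOR_BGR2HSV)
for p in((225,273),(150,300),(165,216),(225,206)):print(p,h[p],d[p])
for n,u in(("b",blue(im)),("f",fence(im))):
    for m in comp(u,200):
        v,x=np.nonzero(m);print(n,m.sum(),x.min(),x.max(),v.min(),v.max(),rect(m,.018 if n=="b" else .03))
# purple, white
for n,(u,v) in dict(purple=(206,225),white=(355,226),red=(237,287)).items():
    m=np.linalg.norm(im.astype(float)-im[v,u],axis=2)<40
    for c in comp(m,200):
        if c[v,u]:print(n,rect(c,.018))
f=fence(im);o=im.copy();o[f]=(0,255,0)
cv2.imwrite("pics/f.png",cv2.resize(o[120:260,180:400],None,fx=3.6,fy=3.6,interpolation=0))
E
```

```text
(225, 273) [108 178 113] 1.1014512
(150, 300) [ 11 158  68] 1.131326
(165, 216) [ 10 146  56] 1.1140926
(225, 206) [143 129  99] 1.094215
b 1207 252 294 208 241 (((459.1005859375, 136.31771850585938), (82.87229919433594, 113.21273803710938), 5.851043701171875), array([0.45882274, 0.13647883]))
b 292 424 458 216 249 (((433.7060241699219, -333.1988525390625), (96.18663024902344, 92.47047424316406), 89.47879791259766), array([ 0.43331816, -0.33280676]))
f 2016 210 380 138 176 (((633.343505859375, 71.72657775878906), (475.08416748046875, 111.14913940429688), 85.64801025390625), array([0.66556041, 0.1012508 ]))
purple (((461.8040466308594, 321.8087463378906), (90.62313079833984, 121.15762329101562), 87.80441284179688), array([0.46134088, 0.32212882]))
white (((456.5148620605469, -91.78994750976562), (117.93814849853516, 88.42974090576172), 82.6736068725586), array([ 0.45598804, -0.09161847]))
red (((290.9882507324219, 232.14613342285156), (93.64293670654297, 122.9764404296875), 4.078671455383301), array([0.29097117, 0.23249533]))
```

View pics/f.png

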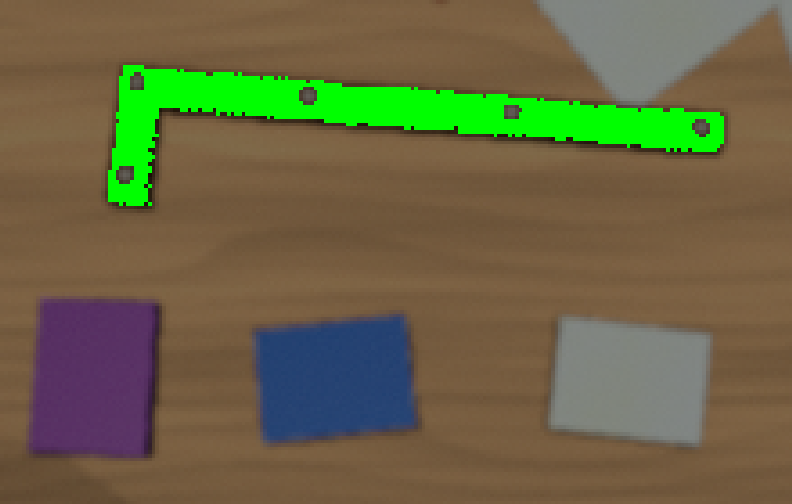

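The fence corner is at about (674, 279) mm with its y axis at 85.65°. The board is at (459, 136). I'll go behind it with half-open fingers in line with the fence's y axis.

Request:
servo_tool(
  increments=[
    {"travel":[1.1,-4.2,0],"angular":[0,0,0.08]},
    {"travel":[2.2,-8.4,0],"angular":[0,0,0.16]},
    {"travel":[3.3,-12.6,-2],"angular":[0,0,0.24]},
    {"travel":[4.4,-16.8,-4],"angular":[0,0,0.32]},
    {"travel":[5.5,-21,-6],"angular":[0,0,0.374]},
  ],
  gripper=0.5,
)

```text
t: 0.6
ee_pos: [0.3268, 0.351, 0.1707]
tool_rot: [0.036, 0.999, 0.0, 0.0]
contact_force: [1.5, 0.6, -0.8]
opening: 0.0425
grasp_force: 0.0
```

Request:
servo_tool(
  increments=[
    {"travel":[1.1,-4.2,-2],"angular":[0,0,0]},
    {"travel":[2.2,-8.4,-4],"angular":[0,0,0]},
    {"travel":[3.3,-12.6,-6],"angular":[0,0,0]},
    {"travel":[4.4,-16.8,-8],"angular":[0,0,0]},
    {"travel":[5.4,-21,-8],"angular":[0,0,0]},
  ],
)

```text
t: 1.1
ee_pos: [0.3799, 0.1408, 0.0895]
tool_rot: [0.038, 0.999, -0.001, -0.001]
contact_force: [1.7, 0.7, 0.8]
opening: 0.0424
grasp_force: 0.0
```

Request:
servo_tool(
  increments=[
    {"travel":[0,0,0],"angular":[0,0,0]},
    {"travel":[0,0,0],"angular":[0,0,0]},
    {"travel":[0,0,0],"angular":[0,0,0]},
  ],
)

```text
t: 1.4
ee_pos: [0.3807, 0.1438, 0.0914]
tool_rot: [0.037, 0.999, 0.0, 0.0]
contact_force: [-0.5, 0.9, 0.2]
opening: 0.0431
grasp_force: 0.0
```

Request:
servo_tool(
  increments=[
    {"travel":[0,0,-3],"angular":[0,0,0]},
    {"travel":[0,0,-6],"angular":[0,0,0]},
    {"travel":[0,0,-8],"angular":[0,0,0]},
    {"travel":[0,0,-8.7],"angular":[0,0,0]},
    {"travel":[0,0,-8.7],"angular":[0,0,0]},
  ],
)

```text
t: 1.9
ee_pos: [0.3802, 0.1436, 0.0039]
tool_rot: [0.037, 0.999, -0.0, -0.001]
contact_force: [-1.3, 0.7, 0.2]
opening: 0.0428
grasp_force: 0.0
```

Run:
```python
from h import *
im,d=get_image("scene");cv2.imwrite("pics/s1.png",cv2.resize(im[120:270,230:480],None,fx=3,fy=3))
```

```text
(no output)
```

View pics/s1.png

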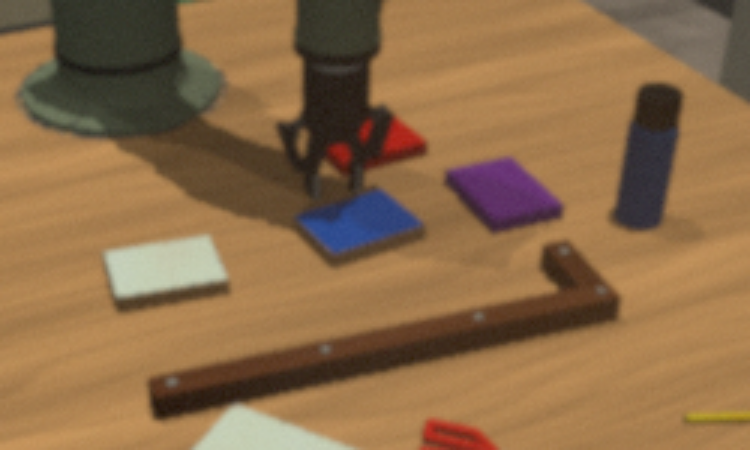

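The fingers are down just behind the board and level with its middle, so I'll push along the fence's +x.

Request:
servo_tool(
  increments=[
    {"travel":[1.5,-0.11,0],"angular":[0,0,0]},
    {"travel":[3,-0.23,0],"angular":[0,0,0]},
    {"travel":[4.5,-0.34,0],"angular":[0,0,0]},
    {"travel":[6,-0.46,0],"angular":[0,0,0]},
    {"travel":[7.5,-0.57,0],"angular":[0,0,0]},
  ],
)

```text
t: 2.45
ee_pos: [0.4569, 0.1375, 0.0058]
tool_rot: [0.038, 0.999, 0.0, 0.001]
contact_force: [-1.6, 0.3, -0.4]
opening: 0.0426
grasp_force: 0.2
```

Request:
servo_tool(
  increments=[
    {"travel":[1.5,-0.11,0],"angular":[0,0,0]},
    {"travel":[3,-0.23,0],"angular":[0,0,0]},
    {"travel":[4.5,-0.34,0],"angular":[0,0,0]},
    {"travel":[6,-0.46,0],"angular":[0,0,0]},
    {"travel":[7,-0.53,0],"angular":[0,0,0]},
  ],
)

```text
t: 2.95
ee_pos: [0.5271, 0.132, 0.0058]
tool_rot: [0.038, 0.999, 0.0, 0.001]
contact_force: [-1.2, 0.7, 1.4]
opening: 0.0422
grasp_force: 0.7
```

```bash
cat >> h.py <<'E'
C=np.array([674.2,279.2]);ex=np.array([.997,-.076]);ey=np.array([.076,.997])
def look(n):
    im,d=get_image("top");o=cv2.resize(im[110:290,150:400],None,fx=3,fy=3);cv2.imwrite(f"pics/{n}.png",o)
    for m in comp(blue(im),200):
        (c,s,a),_=rect(m,.018);q=np.array(c)-C;print("blue fence-frame",np.round([q@ex,q@ey],1),np.round(s,1),round(a,1),m.sum())
    s=sensors.observe();t=s["ee_pos"][:2]*1000-C;print("tcp fence-frame",t@ex,t@ey,s["ee_pos"],s["t"])
E
python3 -c "
from h import *
look('t2')"
```

```text
blue fence-frame [-193.2 -628.8] [96.3 92.5] 89.5 299
tcp fence-frame -134.31374257973778 -157.95913729125786 [0.52825293 0.13189091 0.00562258] 3.0
```

View pics/t2.png

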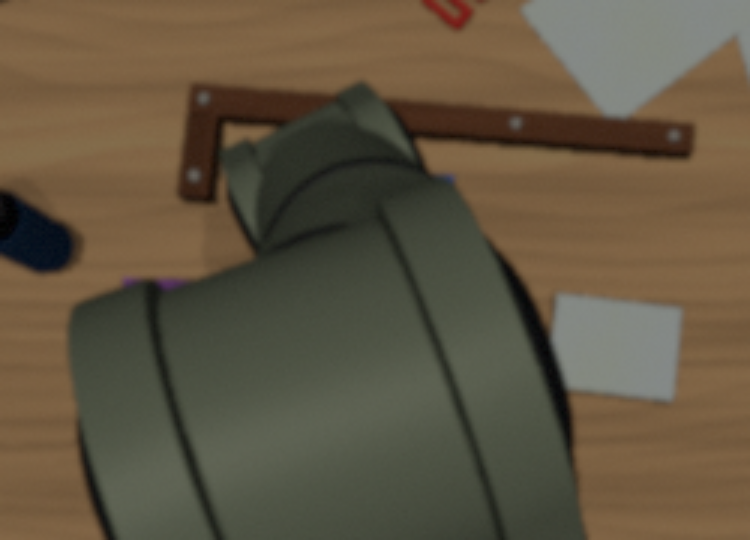

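The arm hides the board in the top view, with only a blue sliver at (445,180) showing. I'll measure from the scene camera instead.

```bash
cat >> h.py <<'E'
def scn(n):
    im,d=get_image("scene");cv2.imwrite(f"pics/{n}.png",cv2.resize(im[120:270,230:480],None,fx=3,fy=3))
    h=cv2.cvtColor(im,cv2.COLOR_BGR2HSV).astype(int)
    m=(abs(h[...,0]-112)<12)&(h[...,1]>120)&(h[...,2]>60)
    m[:,:240]=0;m[:,432:]=0
    for c in comp(m,120):
        v,u=np.nonzero(c);p=cast(np.c_[u,v],.018,"scene")[:,:2]*1000-C;q=np.c_[p@ex,p@ey].astype(np.float32)
        (k,s,a)=cv2.minAreaRect(q);print("scene blue",np.round(k,1),np.round(s,1),round(a,1),c.sum(),"min",q.min(0).round(),"max",q.max(0).round())
    s=sensors.observe();t=s["ee_pos"][:2]*1000-C;print("tcp",np.round([t@ex,t@ey],1),s["ee_pos"].round(4),s["t"])
E
python3 -c "
from h import *
scn('s2')"
```

```text
scene blue [ -73.7 -168.3] [110.5  74.6] 89.7 437 min [-111. -224.] max [ -37. -113.]
tcp [-135.5 -158. ] [0.5271 0.1319 0.0053] 3.05
```

View pics/s2.png

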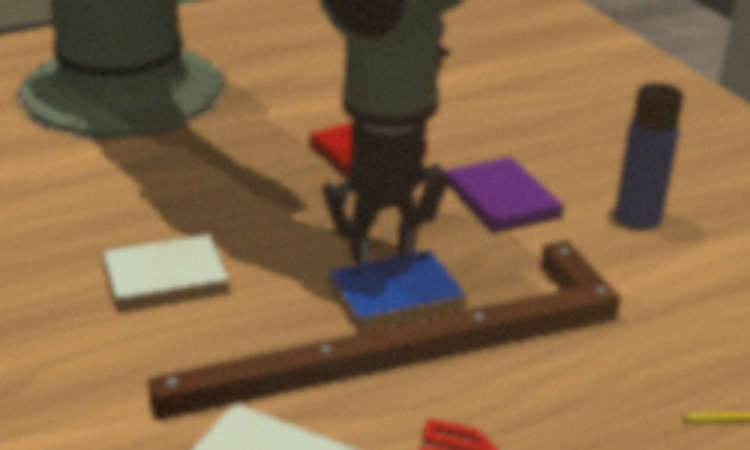

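The board is square to the fence with about 35 mm left to go. I'll push 27 mm more, back off and lift, then go round to its −y end with a quarter turn.

Request:
servo_tool(
  increments=[
    {"travel":[1,-0.08,0],"angular":[0,0,0]},
    {"travel":[2,-0.15,0],"angular":[0,0,0]},
    {"travel":[2.7,-0.2,0],"angular":[0,0,0]},
    {"travel":[1.2,-0.1,0],"angular":[0,0,0]},
    {"travel":[-0.3,0,2],"angular":[0,0,0]},
  ],
)

```text
t: 3.55
ee_pos: [0.5218, 0.1314, 0.0227]
tool_rot: [0.038, 0.999, -0.001, -0.001]
contact_force: [-0.8, -0.8, 1.0]
opening: 0.0426
grasp_force: 0.0
```

Request:
servo_tool(
  increments=[
    {"travel":[0,0,3],"angular":[0,0,0.14]},
    {"travel":[0,-2,6],"angular":[0,0,0.28]},
    {"travel":[0,-4,6],"angular":[0,0,0.42]},
    {"travel":[0,-6,6],"angular":[0,0,0.56]},
    {"travel":[0,-8,6],"angular":[0,0,0.7]},
  ],
)

```text
t: 4.05
ee_pos: [0.5233, 0.0509, 0.0847]
tool_rot: [-0.31, 0.951, -0.0, 0.0]
contact_force: [1.1, -0.2, 0.3]
opening: 0.0425
grasp_force: 0.0
```

```bash
python3 -c "
from h import *
scn('s3')
print(sensors.observe()['joint_positions'].round(2))"
```

```text
scene blue [ -51.3 -168.4] [ 75.8 110.6] 0.1 528 min [ -89. -224.] max [ -13. -113.]
tcp [-133. -243.] [0.5231 0.047  0.0844] 4.1
[ 0.03  0.59 -0.32  1.97  0.31  0.63  1.72]
```

Request:
servo_tool(
  increments=[
    {"travel":[2,-1,0],"angular":[0,0,-0.14]},
    {"travel":[4,-1.87,0],"angular":[0,0,-0.28]},
    {"travel":[6,-1.87,0],"angular":[0,0,-0.42]},
    {"travel":[8.3,-1.87,0],"angular":[0,0,-0.56]},
    {"travel":[8.3,-1.87,0],"angular":[0,0,-0.7]},
  ],
)

```text
t: 4.6
ee_pos: [0.6084, 0.0331, 0.0842]
tool_rot: [0.041, 0.999, 0.0, 0.001]
contact_force: [-1.3, 0.4, 0.2]
opening: 0.0431
grasp_force: 0.0
```

Request:
servo_tool(
  increments=[
    {"travel":[0,0,0],"angular":[0,0,-0.14]},
    {"travel":[0,0,0],"angular":[0,0,-0.28]},
    {"travel":[0,0,0],"angular":[0,0,-0.42]},
    {"travel":[0,0,0],"angular":[0,0,-0.56]},
    {"travel":[0,0,0],"angular":[0,0,-0.7]},
  ],
)

```text
t: 5.1
ee_pos: [0.6061, 0.0332, 0.0843]
tool_rot: [0.381, 0.924, 0.0, 0.0]
contact_force: [-1.3, -0.1, 1.7]
opening: 0.0429
grasp_force: 0.0
```

Request:
servo_tool(
  increments=[
    {"travel":[0,0,0],"angular":[0,0,-0.14]},
    {"travel":[0,0,0],"angular":[0,0,-0.28]},
    {"travel":[0,0,0],"angular":[0,0,-0.42]},
    {"travel":[0,0,0],"angular":[0,0,-0.56]},
    {"travel":[0,0,0],"angular":[0,0,-0.7]},
  ],
)

```text
t: 5.6
ee_pos: [0.6061, 0.0333, 0.0843]
tool_rot: [0.675, 0.738, 0.0, 0.0]
contact_force: [0.3, -0.1, -0.2]
opening: 0.0429
grasp_force: 0.0
```

Request:
servo_tool(
  increments=[
    {"travel":[0,0,0],"angular":[0,0,-0.1]},
    {"travel":[0,0,0],"angular":[0,0,-0.17]},
    {"travel":[0,0,0],"angular":[0,0,-0.17]},
    {"travel":[0,0,0],"angular":[0,0,-0.17]},
  ],
)

```text
t: 6.0
ee_pos: [0.6059, 0.0333, 0.0843]
tool_rot: [0.732, 0.681, -0.0, 0.0]
contact_force: [0.9, -0.3, 0.1]
opening: 0.0428
grasp_force: 0.0
```

```bash
python3 -c "
from h import *
scn('s4')
print(sensors.observe()['joint_positions'].round(2))"
```

```text
scene blue [ -51.  -167.7] [ 76.  110.1] 0.2 518 min [ -89. -223.] max [ -13. -113.]
tcp [ -49.4 -250.5] [0.6059 0.0332 0.0843] 6.05
[-0.35  0.7   0.29  1.77 -0.29  0.71  0.02]
```

Request:
servo_tool(
  increments=[
    {"travel":[0,0,-3],"angular":[0,0,0]},
    {"travel":[0,0,-6],"angular":[0,0,0]},
    {"travel":[0,0,-7.5],"angular":[0,0,0]},
    {"travel":[0,0,-8],"angular":[0,0,0]},
    {"travel":[0,0,-8],"angular":[0,0,0]},
  ],
)

```text
t: 6.55
ee_pos: [0.6058, 0.0329, 0.0043]
tool_rot: [0.733, 0.68, -0.0, -0.0]
contact_force: [0.7, -0.0, 0.7]
opening: 0.0428
grasp_force: 0.0
```

Request:
servo_tool(
  increments=[
    {"travel":[0.1,1.3,0],"angular":[0,0,0]},
    {"travel":[0.2,2.6,0],"angular":[0,0,0]},
    {"travel":[0.3,3.9,0],"angular":[0,0,0]},
    {"travel":[0.4,5.2,0],"angular":[0,0,0]},
    {"travel":[0.49,6.5,0],"angular":[0,0,0]},
  ],
)

```text
t: 7.05
ee_pos: [0.6108, 0.0998, 0.0046]
tool_rot: [0.733, 0.68, 0.0, 0.0]
contact_force: [0.4, -2.5, 1.1]
opening: 0.0425
grasp_force: 0.7
```

Request:
servo_tool(
  increments=[
    {"travel":[0.08,1,0],"angular":[0,0,0]},
    {"travel":[0.15,2,0],"angular":[0,0,0]},
    {"travel":[0.23,3,0],"angular":[0,0,0]},
    {"travel":[0.3,4,0],"angular":[0,0,0]},
    {"travel":[0.3,4,0],"angular":[0,0,0]},
  ],
)

```text
t: 7.55
ee_pos: [0.6136, 0.1401, 0.0041]
tool_rot: [0.733, 0.681, 0.0, -0.0]
contact_force: [0.1, -0.0, -0.2]
opening: 0.0431
grasp_force: 0.0
```

```bash
python3 -c "
from h import *
scn('s5')"
```

```text
scene blue [-51.5 -60.1] [91.6 78.5] 88.7 370 min [ -91. -107.] max [-12. -15.]
tcp [ -49.8 -144.4] [0.6135 0.139  0.0042] 7.6
```

View pics/s5.png

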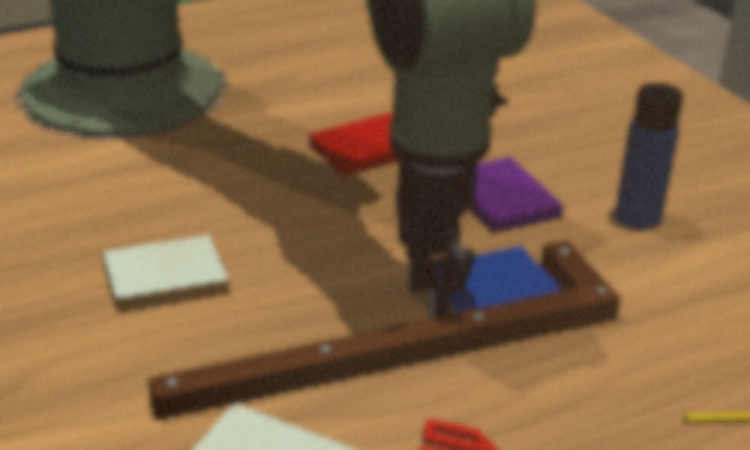

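The board is about 13 mm short of the stop and still parallel to the fence. I'll close that gap slowly and watch the force.

Request:
servo_tool(
  increments=[
    {"travel":[0.04,0.5,0],"angular":[0,0,0]},
    {"travel":[0.07,0.9,0],"angular":[0,0,0]},
    {"travel":[0.08,1.1,0],"angular":[0,0,0]},
    {"travel":[0.09,1.2,0],"angular":[0,0,0]},
    {"travel":[0.09,1.25,0],"angular":[0,0,0]},
  ],
)

```text
t: 8.1
ee_pos: [0.6146, 0.1506, 0.0043]
tool_rot: [0.733, 0.68, -0.0, 0.0]
contact_force: [-0.2, -0.2, -1.5]
opening: 0.0429
grasp_force: 0.2
```

Request:
servo_tool(
  increments=[
    {"travel":[0,0.05,0],"angular":[0,0,0]},
    {"travel":[0.01,0.1,0],"angular":[0,0,0]},
    {"travel":[0.01,0.15,0],"angular":[0,0,0]},
  ],
)

```text
t: 8.4
ee_pos: [0.6146, 0.1519, 0.0043]
tool_rot: [0.733, 0.68, -0.0, 0.0]
contact_force: [-0.1, -3.5, 0.3]
opening: 0.0429
grasp_force: 1.9
```

Request:
servo_tool(
  increments=[
    {"travel":[0,0.07,0],"angular":[0,0,0]},
    {"travel":[0.01,0.14,0],"angular":[0,0,0]},
    {"travel":[0.01,0.2,0],"angular":[0,0,0]},
  ],
)

```text
t: 8.7
ee_pos: [0.6145, 0.1521, 0.0043]
tool_rot: [0.734, 0.68, -0.001, 0.001]
contact_force: [-2.1, -13.1, 3.9]
opening: 0.0423
grasp_force: 6.2
```

```bash
python3 -c "
from h import *
scn('s6')"
```

```text
scene blue [-51.6 -48.3] [89.4 77.9] 89.8 356 min [-91. -93.] max [-13.  -4.]
tcp [ -49.8 -131.3] [0.6145 0.1521 0.0043] 8.75
```

Contact with the stop reads 13 N. Now I'll back off, turn and go behind the board for the final push along +x.

Request:
servo_tool(
  increments=[
    {"travel":[-0.1,-0.7,0],"angular":[0,0,0]},
    {"travel":[-0.1,-1.5,0],"angular":[0,0,0]},
    {"travel":[-0.1,-1.5,3],"angular":[0,0,0]},
    {"travel":[-1,-1.5,6],"angular":[0,0,0.14]},
    {"travel":[-2,0,7],"angular":[0,0,0.28]},
  ],
)

```text
t: 9.25
ee_pos: [0.5961, 0.1519, 0.077]
tool_rot: [0.63, 0.776, 0.001, 0.001]
contact_force: [0.4, -0.2, 0.3]
opening: 0.0427
grasp_force: 0.0
```

Request:
servo_tool(
  increments=[
    {"travel":[-1,1.5,0],"angular":[0,0,0.14]},
    {"travel":[-2,3,0],"angular":[0,0,0.28]},
    {"travel":[-3,4.5,0],"angular":[0,0,0.42]},
    {"travel":[-4,6,0],"angular":[0,0,0.56]},
    {"travel":[-4.66,7.5,0],"angular":[0,0,0.7]},
  ],
)

```text
t: 9.75
ee_pos: [0.5476, 0.2294, 0.0745]
tool_rot: [0.324, 0.946, 0.0, -0.0]
contact_force: [-0.2, 0.6, 0.4]
opening: 0.0427
grasp_force: 0.0
```

Request:
servo_tool(
  increments=[
    {"travel":[0,0,0],"angular":[0,0,0.14]},
    {"travel":[0,0,0],"angular":[0,0,0.28]},
    {"travel":[0,0,0],"angular":[0,0,0.42]},
    {"travel":[0,0,0],"angular":[0,0,0.57]},
    {"travel":[0,0,0],"angular":[0,0,0.585]},
  ],
)

```text
t: 10.25
ee_pos: [0.5484, 0.2286, 0.0744]
tool_rot: [0.039, 0.999, 0.0, 0.0]
contact_force: [0.4, -0.0, -0.0]
opening: 0.0428
grasp_force: 0.0
```

```bash
python3 -c "
from h import *
scn('s7')"
```

```text
scene blue [-51.6 -60.3] [ 78.4 112.2] 1.1 435 min [ -91. -116.] max [-12.  -4.]
tcp [-121.6  -60. ] [0.5484 0.2286 0.0744] 10.3
```

Request:
servo_tool(
  increments=[
    {"travel":[0,0,-3],"angular":[0,0,0]},
    {"travel":[0,0,-5.5],"angular":[0,0,0]},
    {"travel":[0,0,-7],"angular":[0,0,0]},
    {"travel":[0,0,-7],"angular":[0,0,0]},
  ],
)

```text
t: 10.7
ee_pos: [0.5471, 0.2286, 0.0026]
tool_rot: [0.041, 0.999, -0.001, -0.001]
contact_force: [0.3, -0.4, 0.4]
opening: 0.0426
grasp_force: 0.0
```

Request:
servo_tool(
  increments=[
    {"travel":[0.5,-0.04,0],"angular":[0,0,0]},
    {"travel":[1,-0.08,0],"angular":[0,0,0]},
    {"travel":[1.4,-0.1,0],"angular":[0,0,0]},
    {"travel":[1.7,-0.13,0],"angular":[0,0,0]},
    {"travel":[1.9,-0.14,0],"angular":[0,0,0]},
  ],
)

```text
t: 11.2
ee_pos: [0.5676, 0.2277, 0.0047]
tool_rot: [0.041, 0.999, 0.0, 0.0]
contact_force: [-1.0, 0.5, 2.1]
opening: 0.0428
grasp_force: 0.7
```

Request:
servo_tool(
  increments=[
    {"travel":[0.05,0,0],"angular":[0,0,0]},
    {"travel":[0.1,0,0],"angular":[0,0,0]},
    {"travel":[0.15,-0.01,0],"angular":[0,0,0]},
    {"travel":[0.2,-0.01,0],"angular":[0,0,0]},
  ],
)

```text
t: 11.6
ee_pos: [0.5691, 0.2277, 0.0043]
tool_rot: [0.04, 0.999, -0.0, -0.0]
contact_force: [-1.5, 0.4, 1.1]
opening: 0.0428
grasp_force: 0.7
```

Request:
servo_tool(
  increments=[
    {"travel":[0.07,0,0],"angular":[0,0,0]},
    {"travel":[0.14,-0.01,0],"angular":[0,0,0]},
    {"travel":[0.2,-0.01,0],"angular":[0,0,0]},
  ],
)

```text
t: 11.9
ee_pos: [0.5712, 0.2275, 0.0043]
tool_rot: [0.04, 0.999, -0.0, -0.0]
contact_force: [-1.2, -0.2, 1.3]
opening: 0.0426
grasp_force: 0.7
```

```bash
python3 -c "
from h import *
scn('s8')"
```

```text
scene blue [-43.4 -60.7] [ 63.8 112.5] 2.3 291 min [ -77. -117.] max [-12.  -4.]
tcp [-98.6 -59.4] [0.5713 0.2275 0.0043] 11.95
```

Request:
servo_tool(
  increments=[
    {"travel":[0.07,0,0],"angular":[0,0,0]},
    {"travel":[0.14,-0.01,0],"angular":[0,0,0]},
    {"travel":[0.2,-0.01,0],"angular":[0,0,0]},
  ],
)

```text
t: 12.25
ee_pos: [0.5717, 0.2275, 0.0042]
tool_rot: [0.04, 0.999, -0.0, -0.001]
contact_force: [-14.1, 0.0, 11.3]
opening: 0.0422
grasp_force: 6.9
```

Contact with the long fence reads 14 N. I'll retreat, check from above, and get ready for a last nudge toward the stop.

Request:
servo_tool(
  increments=[
    {"travel":[-0.7,0.05,0],"angular":[0,0,0]},
    {"travel":[-1.5,0.1,0],"angular":[0,0,0]},
    {"travel":[-1.5,0.1,3],"angular":[0,0,0]},
    {"travel":[-1.5,0,6],"angular":[0,0,0]},
    {"travel":[-1,-1,7],"angular":[0,0,-0.14]},
  ],
)

```text
t: 12.75
ee_pos: [0.5635, 0.219, 0.077]
tool_rot: [0.11, 0.994, 0.001, 0.001]
contact_force: [0.9, 0.1, -0.8]
opening: 0.0427
grasp_force: 0.0
```

Request:
servo_tool(
  increments=[
    {"travel":[1,-2,0],"angular":[0,0,-0.14]},
    {"travel":[2,-4,0],"angular":[0,0,-0.28]},
    {"travel":[3,-6,0],"angular":[0,0,-0.42]},
    {"travel":[4,-8,0],"angular":[0,0,-0.56]},
    {"travel":[5.2,-8.4,0],"angular":[0,0,-0.7]},
  ],
)

```text
t: 13.25
ee_pos: [0.6154, 0.1305, 0.0745]
tool_rot: [0.448, 0.894, -0.0, 0.0]
contact_force: [0.1, 0.4, 0.3]
opening: 0.0428
grasp_force: 0.0
```

Request:
servo_tool(
  increments=[
    {"travel":[0,0,0],"angular":[0,0,-0.14]},
    {"travel":[0,0,0],"angular":[0,0,-0.28]},
    {"travel":[0,0,0],"angular":[0,0,-0.42]},
    {"travel":[0,0,0],"angular":[0,0,-0.57]},
    {"travel":[0,0,0],"angular":[0,0,-0.731]},
  ],
)

```text
t: 13.75
ee_pos: [0.6149, 0.1335, 0.0743]
tool_rot: [0.734, 0.68, 0.0, 0.0]
contact_force: [-1.2, -0.7, -0.4]
opening: 0.0426
grasp_force: 0.0
```

```bash
python3 -c "
from h import *
scn('s9')"
```

```text
scene blue [-45.9 -59.6] [112.9  67.2] 89.4 449 min [ -80. -116.] max [-12.  -3.]
tcp [ -48.1 -149.5] [0.6148 0.1337 0.0742] 13.8
```

Now I'll go down and nudge along +y.

Request:
servo_tool(
  increments=[
    {"travel":[0,0,-3],"angular":[0,0,0]},
    {"travel":[0,0,-5.5],"angular":[0,0,0]},
    {"travel":[0,0,-7],"angular":[0,0,0]},
    {"travel":[0,0,-7],"angular":[0,0,0]},
  ],
)

```text
t: 14.2
ee_pos: [0.614, 0.1332, 0.0026]
tool_rot: [0.731, 0.683, -0.001, -0.001]
contact_force: [-0.6, 0.3, 0.4]
opening: 0.0426
grasp_force: 0.0
```

Request:
servo_tool(
  increments=[
    {"travel":[0.04,0.6,0],"angular":[0,0,0]},
    {"travel":[0.08,1.1,0],"angular":[0,0,0]},
    {"travel":[0.11,1.5,0],"angular":[0,0,0]},
    {"travel":[0.13,1.7,0],"angular":[0,0,0]},
    {"travel":[0.13,1.8,0],"angular":[0,0,0]},
  ],
)

```text
t: 14.7
ee_pos: [0.6167, 0.1516, 0.0047]
tool_rot: [0.731, 0.682, 0.0, 0.0]
contact_force: [0.2, -2.5, 2.3]
opening: 0.0429
grasp_force: 1.1
```

Request:
servo_tool(
  increments=[
    {"travel":[0,0.07,0],"angular":[0,0,0]},
    {"travel":[0.01,0.14,0],"angular":[0,0,0]},
    {"travel":[0.01,0.2,0],"angular":[0,0,0]},
  ],
)

```text
t: 15.0
ee_pos: [0.6168, 0.1519, 0.0046]
tool_rot: [0.732, 0.681, -0.0, 0.001]
contact_force: [-1.4, -9.9, 6.7]
opening: 0.0429
grasp_force: 4.9
```

Request:
servo_tool(
  increments=[
    {"travel":[-0.05,-0.7,0],"angular":[0,0,0]},
    {"travel":[-0.1,-1.5,0],"angular":[0,0,0]},
    {"travel":[-0.1,-1.5,4],"angular":[0,0,0]},
    {"travel":[-0.1,-1.5,8],"angular":[0,0,0]},
    {"travel":[-2,-5,10],"angular":[0,0,0]},
  ],
)

```text
t: 15.5
ee_pos: [0.5986, 0.107, 0.1069]
tool_rot: [0.73, 0.684, 0.003, 0.0]
contact_force: [0.7, -1.2, -0.0]
opening: 0.043
grasp_force: 0.0
```

Request:
servo_tool(
  increments=[
    {"travel":[-2,-4,2],"angular":[0,0,0]},
    {"travel":[-4,-8,4],"angular":[0,0,0]},
    {"travel":[-6,-12,6],"angular":[0,0,0]},
    {"travel":[-8,-16,6],"angular":[0,0,0]},
    {"travel":[-10,-20,6],"angular":[0,0,0]},
  ],
)

```text
t: 16.0
ee_pos: [0.4956, -0.0983, 0.1649]
tool_rot: [0.731, 0.682, 0.001, 0.0]
contact_force: [1.2, -1.3, -0.4]
opening: 0.043
grasp_force: 0.0
```

```bash
python3 -c "
from h import *
look('t9');scn('s10')
a=cv2.imread('pics/t9.png');b=cv2.imread('pics/s10.png')
cv2.imwrite('pics/both.png',np.vstack([a[:290,:750],b[100:390]]))"
```

```text
blue fence-frame [-42.  -59.2] [116.8  86.8] 85.4 1221
blue fence-frame [-192.8 -635.1] [83.7 92.6] 89.9 251
tcp fence-frame -152.48718267302755 -396.96923094633047 [ 0.49196144 -0.10507192  0.16496581] 16.05
scene blue [-45.8 -59.3] [113.5  67.4] 89.4 455 min [ -80. -116.] max [-12.  -2.]
tcp [-151.  -393.9] [ 0.4937 -0.1021  0.1648] 16.1
```

View pics/both.png

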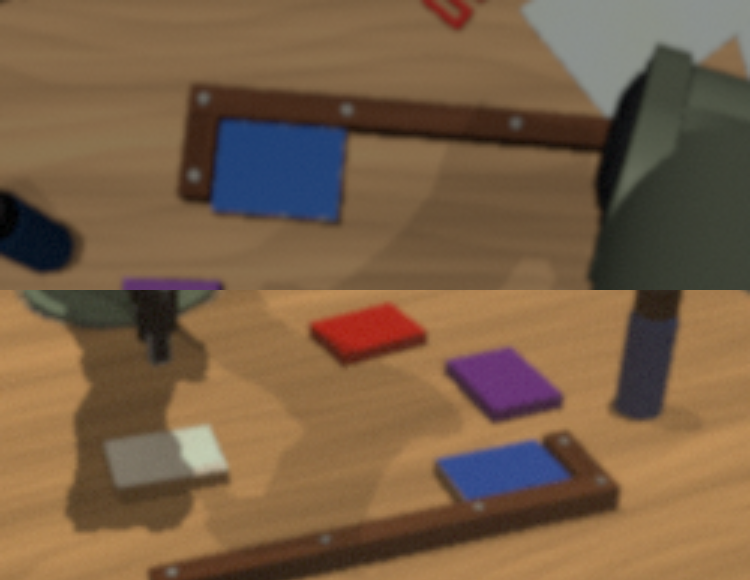

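The board is seated against both faces: its edges meet the fence at (215–345, 120) and the stop at (213, 120–210). The other objects haven't moved, so I'm handing in.

```bash
python3 -c "
from cell import *
print(order.sign_off())"
```

```text
the job is handed in; nothing more can be done
None
```

The blue board lies flat in the fence corner, with its long edge flush against the long fence and one end home against the stop; I handed the job in at about 16 s of the 58 s allowed, with the gripper clear and the other objects left alone.

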